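# Dispense dishwasher pucks from a child-locked hopper

## Robot

A 7-joint arm with a two-finger parallel gripper is mounted at the origin on the work surface. World frame = base frame: x ahead of the robot, y to its left, z up, the work surface at z = 0. Lengths are in m, angles in rad, forces in N, time in s.
With the tool pointing down it reaches from about 0.4 to 0.9 m from the base axis. Payload 5.6 kg.
Tool frame: the origin (TCP) lies midway between the tips of the shut fingers; the grasp point (between the pads) lies 19 mm behind it; z points along the fingers, y is the line along which they close (so a half turn about z gives the same grasp; the last joint's range is limited). The gripper opens to 92 mm and grips with 3 to 60 N. Pads are 20 mm wide; open, the fingers measure 128 mm over their backs; the gripper's body (75 mm by 189 mm) begins 69 mm behind the grasp point.
Start: joints at [1.087, 0.468, -0.012, 1.603, 0.006, 1.071, -0.056], TCP at [0.277, -0.588, 0.215] pointing down, gripper open.
Joint ranges: [-2.53, 2.53], [-0.31, 2.02], [-1.57, 1.55], [0.28, 2.44], [-1.29, 4.43], [0.15, 1.84], [-2.92, 2.92]. Speed limits (rad/s): [2.57, 2.57, 3.14, 3.14, 3.14, 3.14, 3.14].

## Interface

Orientations are given as a 3x3 rotation matrix whose columns are the frame's x, y, z axes.
In Python, from station import env, effector, solver, viewer, workorder, search_frame, tip_of gives the robot as it stands. Calls block until the motion is done:
- env.reach(position, orientation): joint-space move of the TCP to a pose.
- env.movel(position, frame=None, rate=0.15): straight line of the TCP; frame=None keeps the orientation; rate is the mean speed in m/s.
- env.goto_joints(angles): joint-space move.
- effector.release() and effector.grasp(squeeze=None): open the fingers fully, or close them until they stop; squeeze is the grip in N (None keeps the last).
- env.pause(seconds).
- solver.inverse_kinematics(position, orientation): joint angles nearest the present ones, or None.
- env.sense(): the state.
- viewer.read_camera(name): name is "scene" or "top" or "wrist"; returns (picture, depth): 480x640x3 uint8, red, green, blue; 480x640 float32, m along the optical axis (not along the pixel's ray), 0 where there is no reading.
- viewer.camera_info(name): a dict with "intrinsics" (3x3 intrinsics, pixels), "eye" and "rotation" of the camera in the world; the wrist camera has in their place "T_tool_cam" (4x4, takes a point from camera to tool coordinates, whose origin is the TCP and whose axes are the flange's). Camera axes: x right, y up, looking along -z (the intrinsics and any distortion apply to the point x, -y, -z); pixel columns grow to the right and rows downward; lengths in m; the calibration is good to about 2 mm. A picture is of the moment at which its call begins: read the wrist's pose just before it. camera_info takes no time and is no camera call.
A pose or a line that the arm cannot do raises env.PlanningError and nothing moves.
- workorder.finish_job(): hands the job in; it is judged then, once.
Trained networks look in the newest picture that a camera, given by its name, has taken for a name from the list of things; names that differ only in an ending like _2 or _b are one class to them, and where a whole thing is asked for, a point or a joint stands for the part that bears it (a point fixed in the world has none). Each returns a list of dicts, best first, with "score" (0 to 1); they miss things now and then, are a little off and sometimes report something else, mostly with a low value. They report only what shows in the picture. A call takes as long as a camera call. They do not tell look-alikes from the thing itself.
- search_frame(camera, name): "at" ([x, y, z] in m, in world coordinates, good to about 4 mm: the middle of the surface that is visible of it).
- tip_of(camera, name): "at" ([x, y, z] in m, in world coordinates, good to about 4 mm: a listed point, or the origin of a listed thing).
The state is a dict: "t": time; "joint_positions": joint angles; "joint_velocities": joint speeds; "tau": joint torques, N m; "ee_pos": TCP position; "tcp_rot": TCP orientation; "wrist_force": force on the tool from outside, world axes, zero at the start; "moment": the same for the moment, N m; "gripper_width": finger opening in m; "grasp_force": force on a finger pad.
Only numpy, scipy, OpenCV 4.12 (cv2) and the standard library are available. Lean on these libraries where they do the work, as an engineer would, in place of code of your own. Each camera call takes 0.05 s, during which the arm holds its last target. There are 200 camera calls.

## Task

Load all the loose white cleaning pucks into the open bay of the hopper, then use the square key to unlock the dispenser (press and turn it until it drops in, then turn it clockwise to its stop) and slide the gate just far enough that those pucks fall into the scoop placed underneath, while the two reserve pucks in the lidded bay stay where they are. Then close the gate fully, turn the key back to lock it, return the key upright to its wooden stand, and slide the loaded scoop out from under the hopper, level on the worktop, without knocking the mug, jar or bowl.

Things in the scene. Friction and masses are not known exactly. Their poses are not given: they have to be found in the camera images.
- dispenser: Fixed dispenser. Origin on the worktop under the hopper's middle; x away from the robot, y left. Hopper 78 (x) by 152 (y) mm, underside 117, rim 215 mm up, on a column behind (x over +87 mm): free below to the front and left. Two 70 mm square bays: open one at y = -37; lidded reserve (lid top 219, clear front) at y = +37. Lock pedestal, 56 mm square, at y = -160.
- bay (a point): Centre of the open bay's mouth, 215 mm above the worktop, axes as the dispenser's. The bay is 70 by 70 mm inside, and holds three pucks stacked flat.
- bay_floor (a point): Centre of the open bay's floor (the gate's upper face), 115 mm above the worktop, axes as the dispenser's.
- gate (a joint): Gate plate under both bays, underside 112 mm up: 0 closed, slides to the dispenser's +y, at most 0.14 m; 2 N friction, stays where left. The open bay is fully uncovered at 0.072; reserve pucks fall from about 0.10; 0.085 is right. Locked, it moves only some 5 mm; it slides freely once the lock is turned to its stop.
- gate_handle (a point): Middle of the top of the gate's upright black grip: 50 mm long (dispenser x), 14 mm thick (y), 55 mm high, its top 170 mm above the worktop, 143 mm to the +y side of the hopper's middle when closed; moves with the gate.
- socket (a point): Mouth centre of the lock's hole, 130 mm up, facing up; axes as the dispenser's, not turning. Square hole 24.5 mm wide, 35 mm deep, its top 8 mm flared to 34 mm, in a steel block 50 mm square, sides parallel. Its angle differs at each start and is not told: look, or press lightly (5 to 10 N) with the key and turn anticlockwise (the locked lock is at its stop that way) until it drops.
- barrel (a joint): The lock's turn from its locked stop, in rad: 0 locked (at every start), grows clockwise seen from above, stop at 1.3 unlocked. About 0.12 N m of friction; stays where left. It lifts the bolt in proportion.
- key: Loose upright key, 110 g, 85 mm tall; origin at the centre of its lower end, x along the handle. Square steel shank 20 mm wide, 32 mm long, sides parallel to the handle; then a flange 42 mm across, 6 mm thick; then a black paddle handle 60 (x) by 14 (y) by 47 mm high. Seated in the socket or stand, the flange rests on top, the shank 32 mm inside.
- stand: Fixed wooden stand for the key, 80 by 80 by 45 mm high, origin under its centre; its top has a square hole 30 mm wide and 40 mm deep, sides parallel to the stand's. The key's flange rests on its top.
- scoop: Loose open scoop, about 250 g, slides easily; origin under the centre of its box, 124 by 124 mm outside, 58 mm high, walls 4 mm. A handle 14 mm thick (y) sticks out to its -x, 62 to 160 mm from the origin, top 55 and underside 31 mm above the worktop. It goes under the open bay with its handle towards the robot.
- puck1: Loose white cleaning puck, a disc 60 mm across and 30 mm thick, 100 g, flat on the worktop; origin at the centre of its underside. Two or three of the four are there; the others are absent (None).
- puck2: Loose white cleaning puck, a disc 60 mm across and 30 mm thick, 100 g, flat on the worktop; origin at the centre of its underside. Two or three of the four are there; the others are absent (None).
- puck3: Loose white cleaning puck, a disc 60 mm across and 30 mm thick, 100 g, flat on the worktop; origin at the centre of its underside. Two or three of the four are there; the others are absent (None).
- puck4: Loose white cleaning puck, a disc 60 mm across and 30 mm thick, 100 g, flat on the worktop; origin at the centre of its underside. Two or three of the four are there; the others are absent (None).
- reserve1: Reserve puck like the others, the lower in the lidded reserve bay; must stay there.
- reserve2: Reserve puck like the others, the upper in the lidded reserve bay; must stay there.
- mug: Bystander: mug, 80 mm wide, 90 mm tall.
- jar: Bystander: jar, 70 mm wide, 100 mm tall.
- bowl: Bystander: bowl, 120 mm wide, 50 mm tall.
Things that resemble listed ones, but are neither listed nor needed, are in the scene too. Leave any turquoise look-alike of the puck2 alone.

How it is judged:
By the outcome, as a careful person would: the job done as asked, in the order asked, and still so for the second after the job is handed in, with the robot touching nothing.
Of puck1, puck2, puck3, puck4 only 2 to 3 are there at a start; the rules pass over those that are not, and their reading is None.
At some moment in a run one of puck1, puck2, puck3, puck4 may be knocked a few centimetres aside while the robot is not near it.
It also fails if it takes over 210 s, if anything falls off the work surface, if the arm or the gripper's body presses on something with over 40 N, if the wrist force passes 120 N, or if a joint passes its speed limit or range.

## Working session

There is one attempt and no reset: what is moved stays moved. The work goes in short steps, each a Python script; the robot and the scene stay as the last script left them, time stands still between calls to the robot, and variables do not carry over. Pictures are saved under pics/ and viewed, at most 14 in all, crops included, and the job is handed in when it is done.

```bash
ls; mkdir -p pics; cat > h.py <<'E'
import numpy as np, cv2
from station import env, effector, solver, viewer, workorder, search_frame, tip_of
def snap(c,fn=None):
    s=env.sense(); im,d=viewer.read_camera(c)
    if fn: cv2.imwrite('pics/'+fn,im[:,:,::-1])
    return s,im,d
def cam(c,s=None):
    i=viewer.camera_info(c); K=np.array(i['intrinsics'])
    if 'T_tool_cam' in i:
        T=np.array(i['T_tool_cam']); R0=np.array(s['tcp_rot']); return K,R0@T[:3,:3],R0@T[:3,3]+np.array(s['ee_pos'])
    return K,np.array(i['rotation']),np.array(i['eye'])
def cloud(c,s,d):
    K,R,e=cam(c,s); v,u=np.mgrid[0:480,0:640]
    x=(u-K[0,2])/K[0,0]*d; y=(v-K[1,2])/K[1,1]*d
    P=np.stack([x,-y,-d],-1)@R.T+e; P[d==0]=np.nan; return P
def Rd(yaw):  # tool down, tool x at yaw
    c,s=np.cos(yaw),np.sin(yaw); return np.array([[c,s,0],[s,-c,0],[0,0,-1.]])
E
python3 - <<'E'
from h import *
for c in ('scene','top'):
    s,im,d=snap(c,c+'0.png'); np.save(c+'0.npy',cloud(c,s,d)); i=viewer.camera_info(c); print(c,i)
    for n in ['dispenser','bay','gate_handle','socket','key','stand','scoop','puck1','mug','jar','bowl']:
        for f in (search_frame,tip_of):
            try: print(n,f.__name__[:3],[(np.round(r['at'],3).tolist(),round(r['score'],2)) for r in f(c,n)])
            except Exception as ex: print(n,f.__name__,ex)
s=env.sense(); print(s['t'],np.round(s['tcp_rot'],3).tolist())
E
```

```text
pics
scene {'intrinsics': array([[608.19597779,   0.        , 319.71240347],
       [  0.        , 608.19597779, 245.28596763],
       [  0.        ,   0.        ,   1.        ]]), 'eye': array([ 1.27242981, -0.72183075,  1.06985448]), 'rotation': array([[ 0.69978075, -0.47161111,  0.5365537 ],
       [ 0.71432719,  0.45502804, -0.53168237],
       [ 0.00660034,  0.75533598,  0.6553045 ]])}
dispenser cal [([0.648, -0.004, 0.172], 0.6)]
dispenser cal [([0.595, -0.017, 0.116], 0.6), ([0.592, 0.022, 0.002], 0.59)]
bay cal [([0.649, -0.01, 0.169], 0.87)]
bay cal [([0.596, -0.018, 0.213], 0.74)]
gate_handle cal [([0.609, 0.158, 0.13], 0.56)]
gate_handle cal [([0.584, 0.166, 0.168], 0.84)]
socket cal [([0.649, -0.008, 0.169], 0.85)]
socket cal []
key cal [([0.586, 0.339, 0.076], 0.7)]
key cal [([0.581, 0.345, 0.016], 0.75), ([0.598, -0.019, 0.215], 0.24)]
stand cal [([0.601, 0.314, 0.037], 0.97), ([0.648, -0.005, 0.17], 0.7), ([0.416, -0.378, 0.026], 0.61)]
stand cal [([0.58, 0.343, 0.001], 0.71)]
scoop cal [([0.382, 0.169, 0.054], 0.85), ([0.605, -0.146, 0.123], 0.55)]
scoop cal []
puck1 
[... 1850 characters left out ...]
, 0.58)]
scoop cal [([0.466, 0.18, -0.001], 0.64)]
puck1 cal [([0.421, -0.218, 0.031], 0.97), ([0.549, -0.449, 0.031], 0.87), ([0.32, -0.266, 0.025], 0.83), ([0.402, -0.37, 0.031], 0.69), ([0.608, 0.026, 0.184], 0.64)]
puck1 cal [([0.406, -0.374, 0.002], 0.92), ([0.552, -0.455, -0.004], 0.91), ([0.321, -0.27, -0.006], 0.73), ([0.421, -0.222, 0.002], 0.7)]
mug cal [([0.376, 0.49, 0.035], 0.69)]
mug cal [([0.379, 0.476, 0.001], 0.55)]
jar cal [([0.655, -0.221, 0.101], 0.73)]
jar cal [([0.667, -0.227, 0.002], 0.81)]
bowl cal [([0.66, -0.467, 0.022], 0.91), ([0.605, 0.024, 0.182], 0.61)]
bowl cal [([0.65, -0.455, -0.002], 0.93)]
2.3 [[0.904, 0.427, 0.0], [0.427, -0.904, -0.0], [-0.0, 0.0, -1.0]]
```

View pics/top0.png

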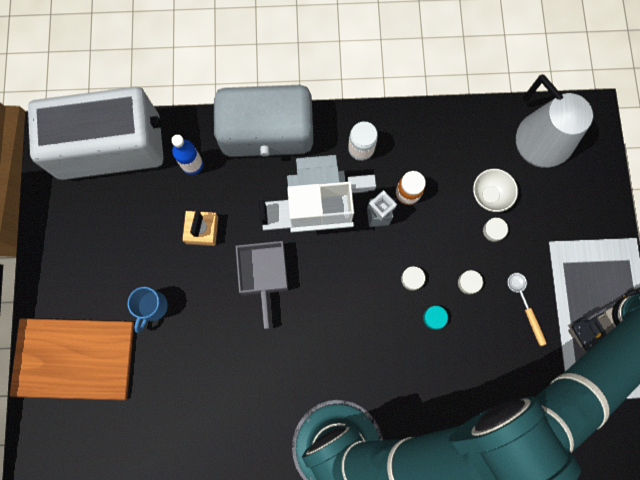

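View pics/scene0.png

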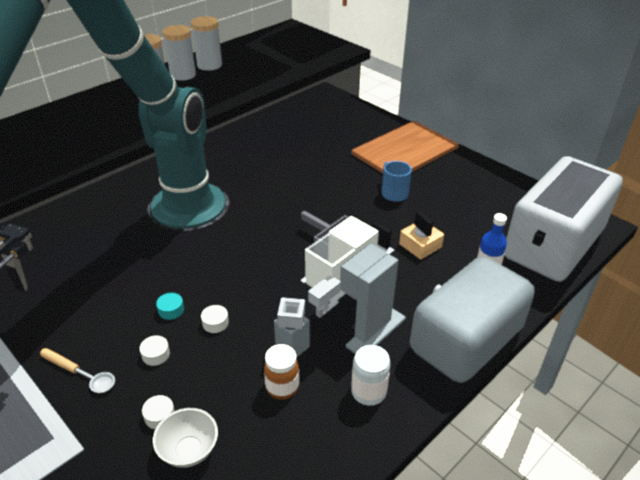

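The top view shows three white pucks at about (413,278), (470,282) and (496,230), the last close to the bowl, and the turquoise look-alike at (436,318). The hopper is at (320,205), the lock at (381,208), key and stand at (200,225), and the scoop at (263,268) with its handle towards the robot. Next I refine these from depth.

```bash
python3 - <<'E'
import numpy as np, cv2
def rect(P,lo,hi,x0,x1,y0,y1,name):
    m=(P[...,2]>lo)&(P[...,2]<hi)&(P[...,0]>x0)&(P[...,0]<x1)&(P[...,1]>y0)&(P[...,1]<y1)
    p=P[m]; 
    if len(p)<8: print(name,'few',len(p)); return
    r=cv2.minAreaRect((p[:,:2]*1000).astype(np.float32)); print(name,len(p),np.round(r[0],1),np.round(r[1],1),round(r[2],1),'z',np.round(np.median(p[:,2]),4), 'mean',np.round(p.mean(0),4))
for c in ('top','scene'):
    P=np.load(c+'0.npy'); print(c)
    rect(P,.205,.23,.53,.66,-.08,.12,'hopper rim')
    rect(P,.213,.23,.53,.7,-.08,.12,'lid?')
    rect(P,.12,.14,.55,.66,-.20,-.09,'lock')
    rect(P,.16,.18,.54,.66,.12,.2,'gate handle')
    rect(P,.038,.052,.5,.66,.26,.42,'stand')
    rect(P,.08,.1,.5,.66,.26,.42,'keyhandle top')
    rect(P,.05,.065,.28,.56,.08,.26,'scoop')
    for n,x,y in (('pA',.421,-.22),('pB',.405,-.373),('pC',.55,-.452),('teal',.32,-.27)):
        rect(P,.026,.036,x-.045,x+.045,y-.045,y+.045,n)
    m=(P[...,2]>.1)&(abs(P[...,0]-.71)<.08)&(abs(P[...,1]-.02)<.08); q=P[m]; print('column top',np.nanmax(q[:,2]) if len(q) else None,np.round(q.min(0),3) if len(q) else '', np.round(q[q[:,2]>.22].min(0),3) if (q[:,2]>.22).any() else '')
E
```

```text
top
hopper rim 1297 [606.   16.2] [109.1 152.5] 2.2 z 0.218 mean [0.5903 0.0384 0.2174]
lid? 1123 [591.7  15.7] [ 80.  151.8] 2.4 z 0.2186 mean [0.5899 0.0439 0.2186]
lock 312 [ 613.6 -134. ] [85.3 52.6] 37.8 z 0.1288 mean [ 0.5998 -0.1437  0.1288]
gate handle 112 [584.4 158.3] [50.3 14.3] 3.4 z 0.1687 mean [0.5841 0.1583 0.169 ]
stand 662 [580.3 338.4] [82.1 81.7] 83.7 z 0.0445 mean [0.5772 0.3361 0.0446]
keyhandle top 131 [578.9 338.8] [17.6 60.1] 75.5 z 0.0953 mean [0.5779 0.338  0.0938]
scoop 517 [415.1 172.2] [223.8 124. ] 3.5 z 0.056 mean [0.4251 0.1743 0.0561]
pA 316 [ 421.6 -225.1] [57.8 58.5] 67.1 z 0.0304 mean [ 0.422  -0.2248  0.0305]
pB 338 [ 404.6 -376.4] [58.5 57.8] 10.4 z 0.0309 mean [ 0.4042 -0.3763  0.0309]
pC 318 [ 545.6 -458. ] [57.1 59.1] 10.2 z 0.0308 mean [ 0.5452 -0.4574  0.0307]
teal 352 [ 315.8 -275.5] [57.7 58.8] 76.8 z 0.0307 mean [ 0.3157 -0.2754  0.0309]
column top 0.21927975786881548 [ 0.63  -0.059  0.1  ] 
scene
hopper rim 1379 [594.9  16. ] [ 84.  157.3] 2.8 z 0.2171 mean [0.5978 0.0268 0.2157]
lid? 1034 [595.6  16.2] [ 82.4 157. ] 3.1 z 0.2181 mean [0.5958 0.0383 0.2179]
lock 467 [ 620.7 -128.2] [97.  55.5] 38.5 z 0.1285 mean [ 0.6095 -0.1396  0.1277]
gate handle 128 [588.8 157.3] [19.8 49.8] 87.9 z 0.1678 mean [0.5892 0.1566 0.1671]
stand 475 [583.2 337.6] [89.2 85.7] 84.8 z 0.0447 mean [0.5902 0.3274 0.0446]
keyhandle top 156 [584.3 340. ] [19.8 61.3] 76.5 z 0.0936 mean [0.5849 0.3363 0.0919]
scoop 246 [363.3 168.6] [111.8 131.6] 5.9 z 0.0549 mean [0.3835 0.1688 0.055 ]
pA 382 [ 425.5 -224.7] [58.9 58.3] 3.2 z 0.0295 mean [ 0.4261 -0.2252  0.0297]
pB 454 [ 409.6 -376.1] [58.1 61.8] 89.3 z 0.0296 mean [ 0.41   -0.376   0.0297]
pC 599 [ 548.8 -457.6] [60.  58.6] 31.6 z 0.0296 mean [ 0.5496 -0.4578  0.0297]
teal 356 [ 319.5 -275.3] [59.1 61.1] 82.7 z 0.0294 mean [ 0.3205 -0.2764  0.0296]
column top 0.22426944812073002 [ 0.63 -0.06  0.1 ] [0.631 0.019 0.22 ]
```

```bash
cat >> h.py <<'E'
def rect(P,lo,hi,x0,x1,y0,y1):
    m=(P[...,2]>lo)&(P[...,2]<hi)&(P[...,0]>x0)&(P[...,0]<x1)&(P[...,1]>y0)&(P[...,1]<y1)
    p=P[m]; r=cv2.minAreaRect((p[:,:2]*1000).astype(np.float32)); return len(p),np.round(r[0],1),np.round(r[1],1),round(r[2],1)
E
python3 - <<'E'
from h import *
print(np.round(viewer.camera_info('wrist')['T_tool_cam'],3))
env.reach([.53,-.08,.43],Rd(.045))
s,im,d=snap('wrist','w1.png'); P=cloud('wrist',s,d); np.save('w1.npy',P)
K,R,e=cam('wrist',s); print(s['t'],np.round(e,3),np.round(R[:,2],3),d.min(),d.max())
print('top',rect(P,.21,.225,.53,.635,-.08,.12)); print('lock',rect(P,.12,.135,.55,.65,-.19,-.1))
for n in ('bay','socket','puck1'): print(n,[(np.round(r['at'],3).tolist(),round(r['score'],2)) for r in tip_of('wrist',n)])
E
```

```text
[[ 0.     0.964  0.265  0.075]
 [ 1.    -0.    -0.001 -0.001]
 [-0.001  0.265 -0.964 -0.17 ]
 [ 0.     0.     0.     1.   ]]
4.475 [ 0.604 -0.077  0.6  ] [0.265 0.012 0.964] 0.0 0.74620605
top (5848, array([592.7,  21.2]), array([ 77.3, 151.7]), 2.7)
lock (1074, array([ 600.8, -138.4]), array([50.2, 50.2]), 39.3)
bay [([0.595, -0.018, 0.218], 0.92), ([0.378, 0.476, 0.002], 0.36)]
socket [([0.467, 0.184, -0.002], 0.65)]
puck1 [([0.419, -0.222, 0.004], 0.95), ([0.409, -0.373, -0.001], 0.85), ([0.547, -0.455, 0.003], 0.75), ([0.315, -0.276, -0.002], 0.7)]
```

View pics/w1.png

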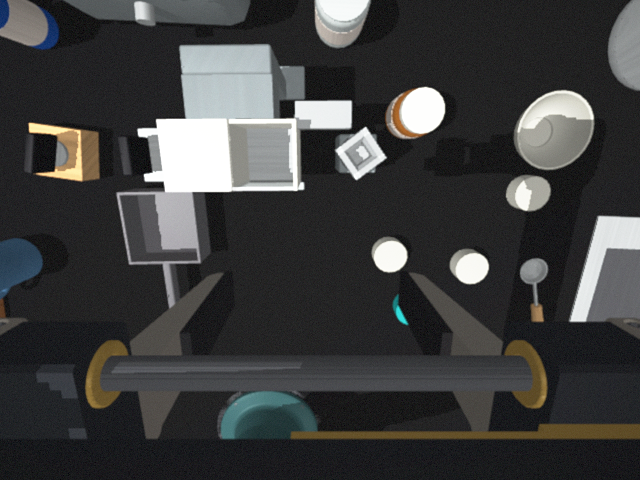

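The wrist view shows the lock block, turned about 39 degrees, at (360,153), and the hopper at (228,155) with the open bay on the right. One view turned 90 degrees will cancel the hand-eye bias before I start picking.

```bash
python3 - <<'E'
from h import *
P1=np.load('w1.npy')
q=[('A',.421,-.222),('B',.407,-.374),('C',.549,-.455)]
def rep(P):
    print('top',rect(P,.21,.225,.53,.635,-.08,.12)); print('lock',rect(P,.12,.135,.55,.65,-.19,-.1)); print('stand',rect(P,.038,.052,.5,.66,.26,.42)); print('key',rect(P,.08,.1,.5,.66,.26,.42));
    for n,x,y in q: print(n,rect(P,.024,.038,x-.045,x+.045,y-.045,y+.045))
rep(P1)
for yaw in (-1.53,1.62):
    try: env.reach([.56,.05,.43],Rd(yaw)); break
    except env.PlanningError as ex: print(ex)
s,im,d=snap('wrist','w2.png'); P=cloud('wrist',s,d); np.save('w2.npy',P); print(yaw,s['t'],s['joint_positions']); rep(P)
E
```

```text
top (5848, array([592.7,  21.2]), array([ 77.3, 151.7]), 2.7)
lock (1074, array([ 600.8, -138.4]), array([50.2, 50.2]), 39.3)
stand (1653, array([580.8, 343.7]), array([81.3, 80.2]), 84.1)
key (733, array([580.3, 344.8]), array([15.9, 60. ]), 75.0)
A (829, array([ 423.3, -219.6]), array([59.2, 57.4]), 48.6)
B (821, array([ 406.8, -370.3]), array([58.3, 59.1]), 54.7)
C (989, array([ 546.9, -451.6]), array([59.8, 58.3]), 35.6)
-1.53 6.3333 [-1.1567276   0.36758381  1.37048736  1.57057712 -0.36092627  1.49998273
 -2.87410751]
top (5081, array([593.4,  20.2]), array([ 77.7, 151.5]), 2.6)
lock (1388, array([ 600.9, -139.3]), array([50.1, 50.9]), 39.2)
stand (910, array([580.1, 332.8]), array([59.8, 79.8]), 84.4)
key (9, array([601.2, 332.1]), array([ 1.7, 14.3]), 89.5)
A (1380, array([ 423.5, -218. ]), array([58.8, 55. ]), 2.4)
B (0, array([0., 0.]), array([0., 0.]), 0.0)
C (0, array([0., 0.]), array([0., 0.]), 0.0)
```

```bash
python3 - <<'E'
from h import *
for p in ([.53,-.08,.43],[.423,-.22,.3]):
  for yaw in (.045,.6,-.6,.045+np.pi,.045-np.pi): 
    j=solver.inverse_kinematics(p,Rd(yaw)); print(p,yaw,None if j is None else np.round(j,2))
E
```

```text
[0.53, -0.08, 0.43] 0.045 [-0.83  0.16  1.07  1.62 -0.14  1.44 -1.27]
[0.53, -0.08, 0.43] 0.6 [-0.77  0.15  0.99  1.62 -0.13  1.44 -0.74]
[0.53, -0.08, 0.43] -0.6 [-0.92  0.19  1.2   1.63 -0.18  1.45 -1.88]
[0.53, -0.08, 0.43] 3.186592653589793 [ 1.06  0.39 -1.3   1.52  0.37  1.52  1.38]
[0.53, -0.08, 0.43] -3.096592653589793 [ 1.06  0.39 -1.3   1.52  0.37  1.52  1.38]
[0.423, -0.22, 0.3] 0.045 [-0.72  0.11  1.24  1.96 -0.12  1.15 -0.96]
[0.423, -0.22, 0.3] 0.6 [-0.86  0.23  1.49  1.96 -0.25  1.17 -0.25]
[0.423, -0.22, 0.3] -0.6 [-0.86  0.24  1.5   1.96 -0.26  1.17 -1.44]
[0.423, -0.22, 0.3] 3.186592653589793 [ 1.49  0.33 -1.28  1.85  0.34  1.21  1.72]
[0.423, -0.22, 0.3] -3.096592653589793 [ 1.49  0.33 -1.28  1.85  0.34  1.21  1.72]
```

```bash
cat >> h.py <<'E'
D=np.array([.593,.0207]); TH=.046
def disp(x,y):
    c,s=np.cos(TH),np.sin(TH); return D+np.array([c*x-s*y,s*x+c*y])
def find(P,x,y,r=.06):
    m=(P[...,2]>.025)&(P[...,2]<.036)&(np.hypot(P[...,0]-x,P[...,1]-y)<r); p=P[m][:,:2]
    rc=cv2.minAreaRect((p*1000).astype(np.float32)); return np.array(rc[0])/1000,np.round(rc[1],1)
def st(msg):
    s=env.sense(); print(msg,'t%.1f'%s['t'],np.round(s['ee_pos'],4),'F',np.round(s['wrist_force'],1),'M',np.round(s['moment'],2),'w%.4f g%.1f'%(s['gripper_width'],s['grasp_force'])); return s
def puck(x,y,yaw=TH,zdrop=.221):
    env.reach([x-.02,y,.26],Rd(yaw))
    s,im,d=snap('wrist'); P=cloud('wrist',s,d); c,sz=find(P,x,y)
    print('puck',c,sz,'q',np.round(s['joint_positions'],2))
    if not(50<sz.min() and sz.max()<66): print('bad size'); return False
    m=(P[...,2]>.025)&(P[...,2]<.036)&(np.hypot(P[...,0]-c[0],P[...,1]-c[1])<.025); print('colour',im[m].mean(0))
    env.movel([*c,.1],Rd(yaw),.3); env.movel([*c,.016],rate=.15)
    effector.grasp(25); s=st('grasp')
    if abs(s['gripper_width']-.06)>.004: print('bad width'); return False
    env.movel([*c,.30],rate=.3)
    b=disp(0,-.037); env.reach([*b,.30],Rd(TH)); env.movel([*b,.235],rate=.2); s0=st('above')
    env.movel([*b,zdrop],rate=.05); s=st('in')
    if np.linalg.norm(np.array(s['wrist_force'])-s0['wrist_force'])>4: print('contact'); return False
    effector.release(); env.pause(.2); env.movel([*b,.31],rate=.3); st('out'); return True
E
python3 - <<'E'
from h import *
env.goto_joints([.11,.1,0,1.603,0,1.44,-1.37]); st('home')
print(puck(.4234,-.219))
E
```

```text
home t7.8 [ 0.5129 -0.0906  0.4314] F [-0.7  0.4 -0.9] M [0.03 0.02 0.02] w0.0920 g0.0
puck [ 0.42296347 -0.21940385] [58.8 58.7] q [ 0.3   0.09  0.13  2.   -0.01  1.05 -1.09]
colour [252.05267118 251.96463506 248.91271633]
grasp t10.8 [ 0.4232 -0.2196  0.0163] F [-0.3  0.   4.2] M [-0.14  0.16  0.06] w0.0591 g25.0
above t13.4 [ 0.5947 -0.0176  0.2356] F [-0.4  0.   0.9] M [ 0.08 -0.01  0.01] w0.0594 g25.0
in t13.8 [ 0.5947 -0.0162  0.221 ] F [-0.7 -0.7  0.1] M [0.04 0.02 0.05] w0.0591 g25.0
out t15.1 [ 0.5951 -0.0163  0.3113] F [-0.3 -0.1 -0.5] M [-0.02  0.02 -0.06] w0.0920 g0.0
True
```

```bash
python3 - <<'E'
from h import *
if puck(.4068,-.3703): puck(.547,-.4516)
s,im,d=snap('wrist','w3.png'); P=cloud('wrist',s,d); b=disp(0,-.037)
m=(np.abs(P[...,:2]-b)<.02).all(-1); print('bay z',np.nanpercentile(P[m][:,2],[5,50,95]))
E
```

```text
puck [ 0.4062594  -0.37094275] [58.9 58.9] q [ 0.55  0.22  0.18  1.84 -0.04  1.08 -0.78]
colour [255. 255. 255.]
grasp t18.6 [ 0.4065 -0.3712  0.0164] F [ 0.2 -0.6  2.9] M [-0.06  0.06 -0.01] w0.0591 g25.0
above t21.7 [ 0.5949 -0.0172  0.2354] F [ 0.9 -0.7 -0.4] M [-0.03  0.06 -0.02] w0.0595 g25.0
in t22.1 [ 0.5947 -0.0162  0.221 ] F [ 0.4  0.1 -0.5] M [ 0.05 -0.01 -0.03] w0.0596 g25.0
out t23.4 [ 0.5951 -0.0162  0.3113] F [-1.   0.1 -0.3] M [-0.   -0.01 -0.03] w0.0917 g0.0
puck [ 0.57795026 -0.43146201] [58.3 78. ] q [ 0.55  0.51  0.15  1.44 -0.08  1.2  -0.8 ]
bad size
bay z nan
  return np.nanmean(a, axis, out=out, keepdims=keepdims)
```

View pics/w3.png

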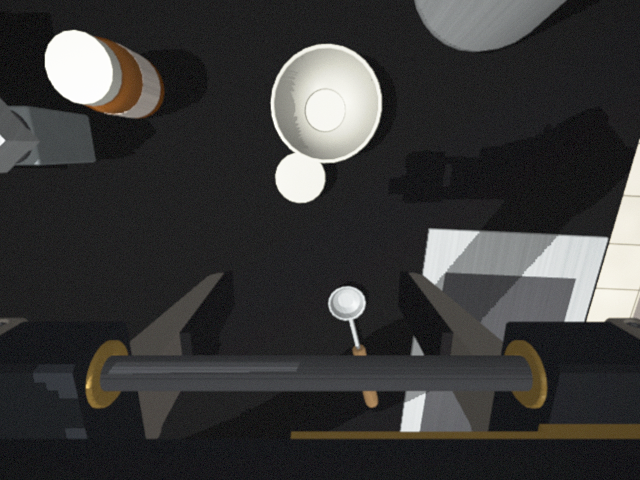

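The third puck was knocked to (300,178), touching or nearly touching the bowl at (326,103). I'll grip it with the fingers closing across the bowl–puck line.

```bash
python3 - <<'E'
from h import *
s,im,d=snap('wrist'); P=cloud('wrist',s,d)
w=P[178-26:178+27,300-26:300+27].reshape(-1,3); w=w[(w[:,2]>.025)&(w[:,2]<.036)]
c=np.nanmedian(w[:,:2],0); p=w[np.hypot(*(w[:,:2]-c).T)<.034]
c,r=cv2.minEnclosingCircle((p[:,:2]*1000).astype(np.float32)); c=np.array(c)/1000; print(c,r,len(p))
bw=P[40:165,270:385].reshape(-1,3); bw=bw[(bw[:,2]>.042)&(bw[:,2]<.056)]; bc,br=cv2.minEnclosingCircle((bw[:,:2]*1000).astype(np.float32)); print('bowl',bc,br)
v=np.array(bc)/1000-c; yaw=np.arctan2(v[1],v[0]); print(np.hypot(*v),yaw)
if 27<r<32.5 and np.hypot(*v)<.12:
    env.movel([*c,.1],Rd(yaw),.3); env.movel([*c,.016],rate=.1)
    effector.grasp(25); g=st('grasp')
    if abs(g['gripper_width']-.06)<.004:
        env.movel([*c,.3],rate=.25)
        b=disp(0,-.037); env.reach([*b,.30],Rd(TH)); env.movel([*b,.235],rate=.2); s0=st('above')
        env.movel([*b,.221],rate=.05); s=st('in')
        if np.linalg.norm(np.array(s['wrist_force'])-s0['wrist_force'])<4:
            effector.release(); env.pause(.2); env.movel([*b,.31],rate=.3); st('out')
            env.movel([b[0]-.09,b[1],.36],rate=.3)
            s,im,d=snap('wrist','w4.png'); P=cloud('wrist',s,d); np.save('w4.npy',P)
            m=(np.abs(P[...,:2]-b)<.02).all(-1); print('bay z',np.nanpercentile(P[m][:,2],[5,50,95]))
            print('scoop',rect(P,.05,.065,.28,.56,.08,.26)); print('lock',rect(P,.12,.135,.55,.65,-.19,-.1))
E
```

```text
[ 0.5711109  -0.42788116] 31.458751678466797 1861
bowl (648.8193359375, -452.9985656738281) 59.58454895019531
0.08166691324172667 -0.3126267098485479
grasp t27.5 [ 0.5712 -0.4281  0.0163] F [-0.5  0.1  1.4] M [-0.07  0.09  0.02] w0.0591 g25.0
above t30.8 [ 0.5951 -0.0172  0.2352] F [ 0.7  0.7 -1.2] M [0.04 0.01 0.04] w0.0594 g25.0
in t31.2 [ 0.5947 -0.0162  0.221 ] F [-0.4 -0.5 -1. ] M [ 0.05  0.02 -0.04] w0.0588 g25.0
out t32.5 [ 0.5951 -0.0163  0.3113] F [-0.3 -0.1 -0.3] M [0.01 0.01 0.  ] w0.0918 g0.0
bay z [0.20360316 0.20488031 0.2060853 ]
scoop (1634, array([440.2, 179.9]), array([172.5, 125.5]), 3.5)
lock (1653, array([ 600.9, -138.3]), array([50.2, 50.8]), 39.1)
```

View pics/w4.png

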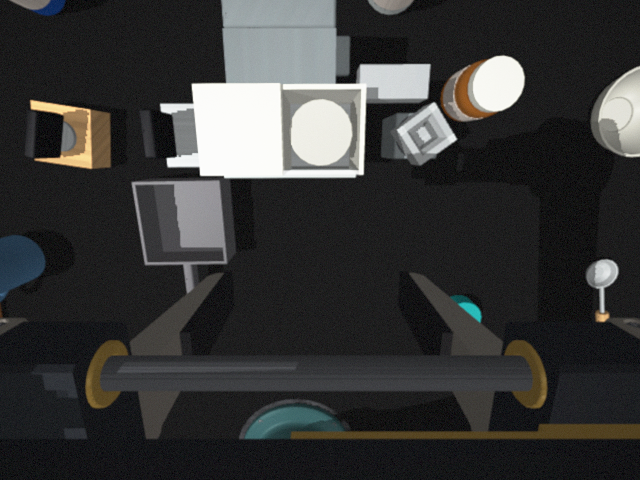

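The picture shows the top puck lying flat in the bay at (321,132), at z 0.205 m, which fits three stacked pucks. Next I slide the scoop under the open bay.

```bash
python3 - <<'E'
from h import *
c=np.array([.4645,.1815]); a=np.radians(3.5); g=c-.095*np.array([np.cos(a),np.sin(a)])
env.reach([*g,.2],Rd(a)); st('hov'); env.movel([*g,.028],rate=.2)
s0=st('dn'); effector.grasp(30); s=st('grip')
if abs(s['gripper_width']-.014)<.004:
    goal=disp(-.004-.095,-.037)
    env.movel([g[0],goal[1],.029],Rd(TH),rate=.12); st('side')
    env.movel([*goal,.029],rate=.1); st('under')
    effector.release(); env.movel([goal[0],goal[1],.1],rate=.15); env.movel([goal[0]-.05,goal[1],.36],rate=.3)
    s,im,d=snap('wrist'); P=cloud('wrist',s,d); print('scoop handle', rect(P,.05,.06,.40,.52,-.06,.03),'ends',rect(P,.05,.06,.36,.56,-.1,.08))
print(np.round(env.sense()['joint_positions'],2))
E
```

```text
hov t34.1 [0.371  0.1754 0.2004] F [ 0.4 -0.5 -0. ] M [ 0.02 -0.03 -0.04] w0.0922 g0.0
dn t35.2 [0.3706 0.1759 0.0287] F [0.1 0.8 0.5] M [ 0.06  0.06 -0.03] w0.0917 g0.0
grip t36.3 [0.3696 0.1755 0.028 ] F [ 0.9 -0.7 -0.2] M [-0.19 -0.05  0.01] w0.0141 g30.0
side t38.1 [ 0.3697 -0.0203  0.029 ] F [-0.6  0.3 -2.2] M [0.01 0.21 0.04] w0.0135 g30.0
under t39.5 [ 0.4951 -0.0209  0.0289] F [ 0.3  0.7 -2.5] M [ 0.05  0.23 -0.03] w0.0137 g30.0
scoop handle (627, array([474.9, -20.9]), array([89.9, 13. ]), 2.5) ends (1114, array([491.6, -23.1]), array([123.1, 125. ]), 6.9)
[ 0.14 -0.   -0.16  1.87 -0.    1.28 -1.55]
```

```bash
python3 - <<'E'
from h import *
k=np.array([.5803,.3445]); yaw=-.262
env.reach([k[0]-.07,k[1]+.02,.33],Rd(yaw)); s,im,d=snap('wrist','w5.png'); P=cloud('wrist',s,d); print('q',np.round(s['joint_positions'],2))
r=rect(P,.088,.105,.52,.64,.28,.41); rs=rect(P,.04,.049,.52,.66,.28,.41); print(r,rs)
w,h=r[2]; ang=r[3] if w>h else r[3]+90; ang=(ang+90)%180-90; print('key yaw',ang)
c=np.array(r[1])/1000
if abs(ang+15)<6 and 52<max(w,h)<66 and np.hypot(*(c-k))<.008:
    a=np.radians(ang)
    env.movel([*c,.16],Rd(a),.3); env.movel([*c,.063],rate=.12); s0=st('dn'); effector.grasp(50); st('grip')
    env.movel([*c,.17],rate=.12); st('up')
    s,im,d=snap('scene','s6.png')
    for dx in (c,): print('stand',rect(cloud('scene',s,d),.04,.05,.5,.66,.27,.42))
E
```

```text
q [-0.3   0.39 -0.5   1.5   0.19  1.3  -2.66]
(602, array([580.7, 345.9]), array([14. , 58.2]), 75.2) (2699, array([581.2, 344.8]), array([80. , 80.1]), 83.9)
key yaw -14.800000000000011
dn t45.7 [0.5812 0.3464 0.064 ] F [ 0.4  0.1 -0.6] M [ 0.14  0.01 -0.03] w0.0918 g0.0
grip t46.8 [0.5806 0.3457 0.063 ] F [-0.7 -0.9 -0.1] M [-0.08  0.14 -0.02] w0.0142 g50.0
up t47.9 [0.5802 0.3455 0.169 ] F [-0.8 -0.7 -1.4] M [ 0.09  0.01 -0.06] w0.0139 g50.0
stand (551, array([584.3, 339.5]), array([88.6, 82.5]), 85.0)
```

```bash
python3 - <<'E'
from h import *
S=np.array([.6007,-.1389]); a=np.radians(39.2)
env.movel([.55,.30,.36],Rd(-.262),.3); env.reach([*S,.34],Rd(a)); env.movel([*S,.2],rate=.2); env.pause(.2); s0=st('above'); f0=np.array(s0['wrist_force'])
print(np.round(s0['joint_positions'],2))
z=.184
env.movel([*S,z],rate=.05)
while z>.1485:
    z-=.003; env.movel([*S,z],rate=.03); s=env.sense(); f=np.array(s['wrist_force'])-f0
    print(round(z,4),np.round(s['ee_pos'],4),np.round(f,1))
    if f[2]>10 or np.hypot(*f[:2])>12: print('stop'); break
snap('scene','s7.png'); st('end')
E
```

```text
above t51.4 [ 0.6015 -0.139   0.2014] F [ 0.2  0.2 -0.4] M [ 0.03 -0.02  0.03] w0.0140 g50.0
[ 0.5   0.47 -0.43  1.68  0.22  1.04 -0.89]
0.181 [ 0.6006 -0.1389  0.1809] [ 0.4 -0.5 -0.8]
0.178 [ 0.6006 -0.1389  0.1778] [ 0.2 -0.5 -0.6]
0.175 [ 0.6005 -0.1389  0.1748] [-0.5 -1.4 -0.3]
0.172 [ 0.6005 -0.1389  0.1717] [-0.6 -0.1 -0.6]
0.169 [ 0.6005 -0.1389  0.1688] [-0.5 -0.2 -0.4]
0.166 [ 0.6005 -0.1389  0.1657] [-0.4 -1.   0.2]
0.163 [ 0.6005 -0.1389  0.1627] [ 0.6 -0.2 -1. ]
0.16 [ 0.6005 -0.1389  0.1597] [-0.2 -0.1 -0.2]
0.157 [ 0.6005 -0.1389  0.1567] [ 0.4 -0.1  0.1]
0.154 [ 0.6005 -0.1389  0.1537] [-0.4 -0.1 -0.5]
0.151 [ 0.6005 -0.1389  0.1508] [ 0.3  0.4 -0.8]
0.148 [ 0.6007 -0.1389  0.1479] [-0.5 -0.   0.6]
end t54.9 [ 0.6006 -0.1389  0.1479] F [-0.6 -0.1 -0.5] M [-0.03 -0.   -0.05] w0.0137 g50.0
```

```bash
cat >> h.py <<'E'
S=np.array([.6006,-.1389])
def turn(a0,a1,step=6,z=.1482,lim=.6):
    a=a0; sg=np.sign(a1-a0)
    while sg*(a1-a)>0:
        a=a+sg*min(step,abs(a1-a)); env.movel([*S,z],Rd(np.radians(a)),.15); s=env.sense()
        t=np.degrees(np.arctan2(s['tcp_rot'][1][0],s['tcp_rot'][0][0]))
        print(round(a,1),round(t,1),'Mz %.2f'%s['moment'][2],'F',np.round(s['wrist_force'],1),'z%.4f t%.1f'%(s['ee_pos'][2],s['t']))
        if abs(s['moment'][2])>lim or np.linalg.norm(s['wrist_force'])>25: print('stop'); break
    return a
E
python3 - <<'E'
from h import *
turn(39.2,-52)
snap('top')
E
```

```text
33.2 33.3 Mz -0.01 F [-0.8 -0.  -0.7] z0.1482 t55.2
27.2 27.4 Mz -0.04 F [ 0.5 -1.1 -1.3] z0.1482 t55.4
21.2 21.4 Mz 0.09 F [ 0.8 -2.7 -3. ] z0.1482 t55.7
15.2 15.4 Mz -0.00 F [ 1.1 -2.5 -2.1] z0.1482 t56.0
9.2 9.5 Mz -0.01 F [ 0.5 -4.8 -3.2] z0.1482 t56.2
3.2 3.5 Mz -0.00 F [ 1.2 -4.  -2.8] z0.1482 t56.5
-2.8 -2.6 Mz 0.04 F [ 1.3 -5.7 -3.1] z0.1482 t56.7
-8.8 -8.6 Mz -0.04 F [ 1.5 -5.5 -3.4] z0.1482 t57.0
-14.8 -14.6 Mz 0.04 F [ 2.  -5.3 -2.8] z0.1482 t57.2
-20.8 -20.5 Mz 0.03 F [ 1.6 -4.7 -1.7] z0.1482 t57.5
-26.8 -26.5 Mz 0.01 F [ 1.5 -5.4 -2.5] z0.1482 t57.8
-32.8 -32.5 Mz -0.00 F [ 1.7 -6.2 -2.4] z0.1482 t58.0
-38.8 -38.5 Mz -0.04 F [ 1.3 -4.8 -3. ] z0.1482 t58.3
-44.8 -44.5 Mz 0.02 F [ 0.6 -5.5 -2.1] z0.1482 t58.5
-50.8 -50.5 Mz 0.05 F [ 0.7 -5.  -2.6] z0.1482 t58.8
-52.0 -51.7 Mz 0.02 F [ 1.2 -5.8 -2.4] z0.1482 t59.0
```

```bash
python3 - <<'E'
from h import *
turn(-52,-68,3,lim=.5)
s=env.sense(); env.pause(.1); s,im,d=snap('scene'); cv2.imwrite('pics/s8.png',cv2.resize(im[250:420,220:420,::-1],(800,680))[:600]); print(np.round(s['joint_positions'],2), np.round(s['tau'],2))
P=cloud('scene',s,d); print('block',rect(P,.12,.1305,.55,.65,-.19,-.09))
E
```

```text
-55 -54.6 Mz 0.52 F [ 1.4 -4.5 -2.4] z0.1482 t59.3
stop
[ 0.21  0.48 -0.04  1.74  0.03  0.91 -2.37] [ -2.57 -51.65  -3.15 -21.69  -1.75   0.58  -0.52]
block (186, array([ 612.2, -129.6]), array([82.9, 56.2]), 55.2)
```

View pics/s8.png

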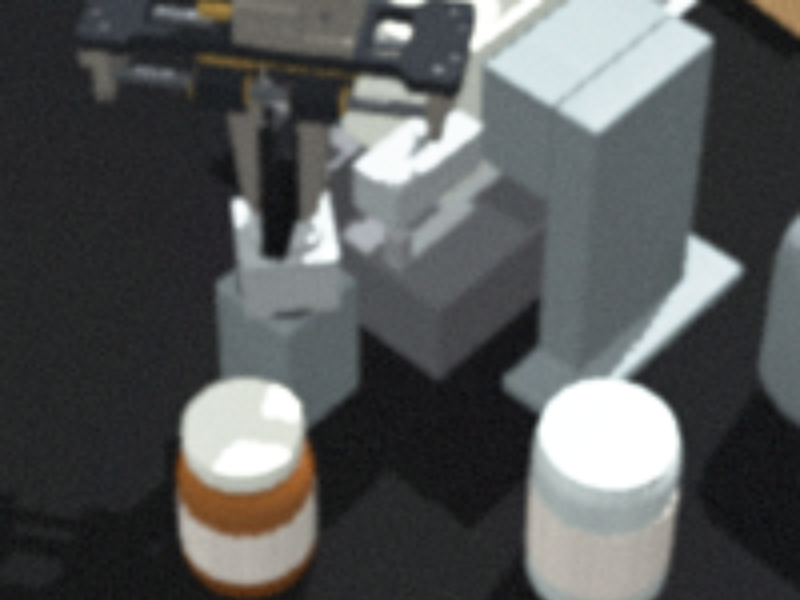

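```bash
python3 - <<'E'
from h import *
s,im,d=snap('scene'); 
for n,P in (('w4',np.load('w4.npy')),('now',cloud('scene',s,d))):
    m=(P[...,2]>.135)&(P[...,0]>.56)&(P[...,0]<.70)&(P[...,1]<-.058)&(P[...,1]>-.2)
    q=P[m]; 
    for lo in np.arange(.13,.24,.02):
        e=q[(q[:,2]>lo)&(q[:,2]<lo+.02)]
        if len(e)>3: print(n,round(lo,2),len(e),np.round(np.percentile(e,2,0),3),np.round(np.percentile(e,98,0),3))
E
```

```text
w4 0.15 114 [ 0.628 -0.115  0.154] [ 0.631 -0.061  0.17 ]
w4 0.17 2234 [ 0.629 -0.115  0.172] [ 0.659 -0.059  0.187]
now 0.13 130 [ 0.574 -0.169  0.135] [ 0.625 -0.058  0.149]
now 0.15 327 [ 0.574 -0.169  0.152] [ 0.663 -0.059  0.17 ]
now 0.17 670 [ 0.589 -0.166  0.171] [ 0.663 -0.059  0.189]
now 0.19 153 [ 0.589 -0.164  0.19 ] [ 0.649 -0.059  0.209]
now 0.21 96 [ 0.588 -0.166  0.21 ] [ 0.628 -0.058  0.229]
now 0.23 178 [ 0.58  -0.188  0.234] [ 0.689 -0.098  0.25 ]
```

Fully opened, the fingers would hit the bolt housing next to the lock. The lock is at its stop, so I'll lift the key out, turn the hand 90 degrees, reinsert it and release there.

```bash
cat >> h.py <<'E'
def insert(S,a,z,zend):
    f0=np.array(env.sense()['wrist_force'])
    while z>zend+.0005:
        z-=.003; env.movel([*S,z],Rd(a),.04); s=env.sense(); f=np.array(s['wrist_force'])-f0
        if f[2]>10 or np.hypot(*f[:2])>12: print('stop',np.round(f,1)); return False
    st('inserted'); return True
E
python3 - <<'E'
from h import *
turn(-55,-36,8)
env.movel([*S,.2],rate=.1); st('out')
env.reach([*S,.2],Rd(np.radians(54.7))); env.pause(.2); st('rot')
s,im,d=snap('scene'); print('block',rect(cloud('scene',s,d),.12,.135,.56,.64,-.19,-.1))
env.movel([*S,.183],rate=.05)
if insert(S,np.radians(54.7),.183,.148): turn(54.7,30,3,lim=.35)
E
```

```text
-47 -47.0 Mz 0.04 F [ 0.4 -2.7 -1.3] z0.1483 t59.8
-39 -39.2 Mz -0.07 F [ 0.   0.9 -0.8] z0.1481 t60.1
-36 -36.1 Mz 0.01 F [-0.2 -0.3 -1.3] z0.1481 t60.4
out t61.0 [ 0.6002 -0.1389  0.1997] F [ 0.1  0.  -0.1] M [ 0.04  0.05 -0.01] w0.0134 g50.0
rot t62.5 [ 0.6006 -0.1388  0.1999] F [-0.2 -0.2 -1.3] M [-0.   -0.   -0.02] w0.0136 g50.0
block (358, array([ 603.4, -143.4]), array([50.1, 57.7]), 54.4)
inserted t66.1 [ 0.6012 -0.1389  0.1479] F [-1.2 -0.7  4.6] M [-0.01  0.24  0.03] w0.0140 g50.0
51.7 51.8 Mz 0.01 F [ 0.5 -0.  -1.5] z0.1479 t66.3
48.7 48.8 Mz 0.01 F [ 0.5  0.  -0.3] z0.1479 t66.6
45.7 45.8 Mz -0.05 F [ 0.1 -0.4 -2.2] z0.1480 t66.8
42.7 42.8 Mz 0.00 F [ 0.3 -0.8 -1.6] z0.1481 t67.1
39.7 39.8 Mz -0.00 F [ 1.6 -2.1 -2.1] z0.1482 t67.3
36.7 36.9 Mz 0.26 F [ 1.2 -4.3 -2.9] z0.1482 t67.6
33.7 33.9 Mz 0.75 F [ 1.7 -5.3 -3.6] z0.1482 t67.8
stop
```

```bash
python3 - <<'E'
from h import *
turn(33.7,50,9); effector.release(); env.movel([*S,.24],rate=.15); env.movel([*S,.34],rate=.3)
y=TH+np.pi/2; h=disp(0,.143)
env.reach([h[0],h[1]-.06,.36],Rd(y)); s,im,d=snap('wrist','w9.png'); P=cloud('wrist',s,d); print(np.round(s['joint_positions'],2))
r=rect(P,.16,.178,.54,.64,.12,.22); print('handle',r,'pred',h, 'keytop',rect(P,.175,.19,.56,.65,-.18,-.1))
c=np.array(r[1])/1000
if np.hypot(*(c-h))<.008:
    env.movel([*c,.2],Rd(y),.3); env.movel([*c,.13],rate=.12); st('dn'); effector.grasp(40); st('grip')
E
```

```text
42.7 42.5 Mz 0.09 F [ 0.7 -3.9 -0.6] z0.1483 t68.1
50.0 49.8 Mz 0.01 F [ 0.7 -0.4 -0.2] z0.1482 t68.4
[ 0.29  0.35 -0.68  1.52  0.22  1.35 -0.37]
handle (626, array([584.8, 164.6]), array([49.2, 13.5]), 2.5) pred [0.58642432 0.16354873] keytop (581, array([ 610.3, -128.2]), array([86. , 24.7]), 36.2)
dn t73.3 [0.5854 0.1648 0.1309] F [-0.6 -0.1 -0.2] M [-0.05 -0.08 -0.02] w0.0920 g0.0
grip t74.0 [0.5858 0.1646 0.1301] F [ 5.4  0.5 -2.1] M [ 0.01 -0.68  0.14] w0.0500 g40.0
```

```bash
python3 - <<'E'
from h import *
u=np.array([-np.sin(TH),np.cos(TH)]); p=np.array([.5855,.1646])
for q in (.02,.05,.083):
    env.movel([*(p+q*u),.13],rate=.08); st(q)
env.pause(1.0); s,im,d=snap('scene','s10.png'); cv2.imwrite('pics/s10c.png',im[180:420,220:540,::-1]); 
s2,im2,d2=snap('top','t10.png')
P=cloud('top',s2,d2); b=disp(0,-.037); m=(np.abs(P[...,:2]-b)<.015).all(-1); print('bay z',np.nanpercentile(P[m][:,2],[5,50,95]) if m.any() else None)
E
```

```text
0.02 t74.4 [0.5848 0.1842 0.1301] F [ 3.2 -2.3 -0.9] M [-0.34 -0.71  0.04] w0.0496 g40.0
0.05 t75.0 [0.5833 0.2143 0.1301] F [ 2.1 -2.4 -0.6] M [-0.44 -0.77  0.08] w0.0498 g40.0
0.083 t75.5 [0.5816 0.2488 0.1301] F [ 1.7  2.2 -0.5] M [ 0.14 -0.82 -0.03] w0.0496 g40.0
bay z [0.09005375 0.0938701  0.1003997 ]
```

View pics/s10c.png

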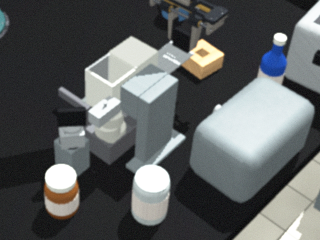

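The gate moved with about 2 N, and the stack in the scoop tops out at z 0.094 m (scoop floor plus three pucks). Now I close the gate.

```bash
python3 - <<'E'
from h import *
u=np.array([-np.sin(TH),np.cos(TH)]); p=np.array([.5855,.1646])
for q in (.04,.005):
    env.movel([*(p+q*u),.13],rate=.08); st(q)
q=.005
while q>-.006:
    q-=.001; env.movel([*(p+q*u),.13],rate=.03); s=env.sense(); print(round(q,3),np.round(s['wrist_force'],1))
    if s['wrist_force'][1]>9: break
effector.release(); env.movel([*(p+q*u),.2],rate=.15); env.movel([p[0],p[1]-.06,.36],rate=.3)
s,im,d=snap('wrist','w11.png'); P=cloud('wrist',s,d); print('handle',rect(P,.16,.178,.54,.64,.12,.22)); st('x')
E
```

```text
0.04 t77.3 [0.5839 0.2032 0.13  ] F [ 0.6 -1.8  3.3] M [-0.22 -0.73  0.16] w0.0496 g40.0
0.005 t77.9 [0.5856 0.1688 0.13  ] F [ 2.2 -2.4  2.9] M [-0.29 -0.82  0.12] w0.0498 g40.0
0.004 [ 3.6 -0.4  1.3]
0.003 [5.  1.9 1. ]
0.002 [4.5 2.7 0.6]
0.001 [4.6 3.6 0.1]
0.0 [4.9 3.3 0.3]
-0.001 [4.5 3.1 0.4]
-0.002 [ 6.3  5.  -0.6]
-0.003 [ 5.9  6.8 -2. ]
-0.004 [ 6.3  8.3 -2.6]
-0.005 [ 7.3 11.  -3.6]
handle (641, array([585.2, 164.5]), array([49.2, 13.6]), 2.7)
x t82.5 [0.5843 0.1048 0.3573] F [-0.7 -0.6 -0.4] M [-0.03 -0.03 -0.04] w0.0918 g0.0
```

View pics/w11.png

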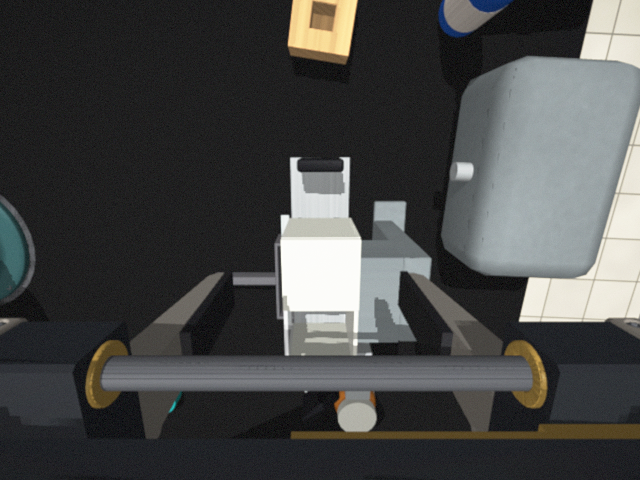

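```bash
python3 - <<'E'
from h import *
a=np.radians(50)
env.reach([S[0]-.06,S[1]-.05,.36],Rd(a)); s,im,d=snap('wrist'); P=cloud('wrist',s,d)
m=(P[...,2]>.172)&(P[...,2]<.19)&(np.hypot(P[...,0]-S[0],P[...,1]-S[1])<.036)&(im.max(-1)<90)
r=cv2.minAreaRect((P[m][:,:2]*1000).astype(np.float32)); w,h=r[1]; ang=(r[2] if w>h else r[2]+90)%180; print(m.sum(),r,ang, np.nanmedian(P[m][:,2]))
c=np.array(r[0])/1000
if abs(ang-50)<8 and max(w,h)>52 and np.hypot(*(c-S))<.006:
    a=np.radians(ang); env.movel([*c,.24],Rd(a),.3); env.movel([*c,.149],rate=.1); st('dn'); effector.grasp(50); st('grip')
    print(ang, turn(ang,152,6,lim=.5))
    s,im,d=snap('scene'); print('block',rect(cloud('scene',s,d),.115,.133,.56,.64,-.19,-.1))
E
```

```text
805 ((600.3739013671875, -136.10244750976562), (58.9041862487793, 14.00462532043457), 50.290130615234375) 50.290130615234375 0.18268922499870005
dn t85.4 [ 0.6009 -0.1361  0.1497] F [ 0.2 -0.7  0.5] M [-0.01  0.03 -0.02] w0.0921 g0.0
grip t86.6 [ 0.6011 -0.1365  0.1492] F [ 2.6 -0.7 -0.2] M [-0.43 -0.64  0.04] w0.0138 g50.0
56.3 56.3 Mz -0.05 F [-0.1  1.7  5.5] z0.1490 t86.8
62.3 62.3 Mz 0.06 F [-0.1  2.   5.1] z0.1490 t87.1
68.3 68.3 Mz 0.02 F [0.4 1.5 5.6] z0.1490 t87.4
74.3 74.3 Mz 0.01 F [-0.1  0.   5. ] z0.1490 t87.6
80.3 80.3 Mz 0.04 F [0.3 1.8 5.3] z0.1490 t87.9
86.3 86.3 Mz 0.08 F [-0.8  0.8  4.4] z0.1490 t88.1
92.3 92.3 Mz 0.04 F [-0.3  0.9  5.6] z0.1490 t88.4
98.3 98.3 Mz 0.04 F [0.1 0.7 6.3] z0.1489 t88.7
104.3 104.3 Mz 0.06 F [-0.6  0.7  5.9] z0.1489 t88.9
110.3 110.3 Mz 0.06 F [-1.3  0.3  7.2] z0.1489 t89.2
116.3 116.3 Mz 0.12 F [-1.2  1.1  6.3] z0.1489 t89.4
122.3 122.3 Mz 0.08 F [-1.4  0.7  7.1] z0.1490 t89.7
128.3 128.3 Mz 0.08 F [-2.6  1.1  8. ] z0.1489 t89.9
134.3 134.3 Mz 0.10 F [-1.3 -0.5  7.3] z0.1490 t90.2
140.3 140.3 Mz 0.06 F [-2.   0.6  7.3] z0.1489 t90.5
146.3 146.2 Mz -0.05 F [-2.4  0.7  8.2] z0.1489 t90.7
152.0 151.7 Mz -1.06 F [-3.   1.2  8.1] z0.1489 t91.0
stop
50.290130615234375 152.0
block (260, array([ 604.4, -144.8]), array([51.1, 51.8]), 42.3)
```

```bash
python3 - <<'E'
from h import *
a=129.2; turn(152,a,12,z=.149); env.movel([*S,.2],rate=.1); env.movel([*S,.36],rate=.3)
s,im,d=snap('wrist'); print('block',rect(cloud('wrist',s,d),.12,.135,.55,.65,-.19,-.1))
T=np.array([.5812,.3448]); ys=np.radians(83.9)
env.reach([T[0]-.03,T[1]-.03,.36],Rd(ys)); env.movel([*T,.16],rate=.3); env.pause(.2); st('above')
env.movel([*T,.105],rate=.1)
if insert(T,ys,.105,.0645):
    effector.release(); env.movel([*T,.2],rate=.15); env.movel([T[0]-.09,T[1],.33],Rd(ys),rate=.3); st('x')
    s,im,d=snap('scene','s12.png'); P=cloud('scene',s,d); print('key',rect(P,.08,.103,.5,.66,.26,.42)); cv2.imwrite('pics/s12c.png',im[150:400,220:560,::-1])
E
```

```text
140.0 140.1 Mz -0.05 F [-1.9  0.1  3.3] z0.1490 t91.4
129.2 129.4 Mz -0.01 F [0.1 0.1 2.5] z0.1490 t91.7
block (1307, array([ 599.8, -138.6]), array([50. , 50.2]), 39.1)
above t95.8 [0.5821 0.3452 0.1624] F [-0.6 -0.1 -1.3] M [-0.01 -0.1  -0.03] w0.0137 g50.0
inserted t100.0 [0.5817 0.3452 0.064 ] F [-0.4 -0.1  5.5] M [-0.29  0.15  0.02] w0.0136 g50.0
x t103.0 [0.4919 0.3436 0.3284] F [ 0.5 -1.1  0.2] M [-0.06 -0.07  0.02] w0.0920 g0.0
key (158, array([584.8, 337.8]), array([62.3, 17.9]), 83.2)
```

View pics/s12c.png

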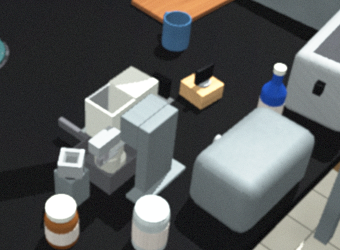

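The key stands upright in its stand at (203,78), and the lock block is back at 39 degrees, its locked angle. Now I pull the scoop out slowly.

```bash
python3 - <<'E'
from h import *
g=disp(-.099,-.037)
env.reach([g[0]-.06,g[1],.33],Rd(TH)); env.movel([g[0]-.03,g[1],.15],rate=.3); env.movel([*g,.1],rate=.15); env.movel([*g,.0285],rate=.1); st('dn'); effector.grasp(30); s=st('grip')
if abs(s['gripper_width']-.014)<.004:
    e=np.array(s['ee_pos'])[:2]; c=np.array([np.cos(TH),np.sin(TH)])
    for L in (.145,.135,.125):
        t=e-L*c
        try: env.movel([*t,.0285],rate=.05); print(L); break
        except env.PlanningError as ex: print(ex)
    env.pause(.3); st('pulled'); effector.release(); env.movel([*t,.12],rate=.12); env.movel([t[0]+.03,t[1],.36],rate=.25)
    s,im,d=snap('wrist','w13.png'); P=cloud('wrist',s,d); print('rim',rect(P,.05,.063,.28,.56,-.12,.08),'pucks z',np.nanmax(P[(np.abs(P[...,0]-.46)<.06)&(np.abs(P[...,1]+.02)<.06)][:,2]))
    snap('scene','s13.png')
E
```

```text
dn t106.6 [ 0.4962 -0.0207  0.0289] F [-0.2  0.  -0.4] M [0.04 0.05 0.05] w0.0918 g0.0
grip t107.7 [ 0.4958 -0.0208  0.0285] F [ 0.4 -1.1  0.3] M [ 0.03  0.01 -0.03] w0.0139 g30.0
0.145
pulled t111.1 [ 0.3511 -0.0275  0.0285] F [ 2.6  0.1 -3. ] M [ 0.03 -0.41 -0.05] w0.0137 g30.0
rim (1935, array([395.7, -24.1]), array([221.7, 124.3]), 2.6) pucks z 0.4889976517639967
```

View pics/w13.png

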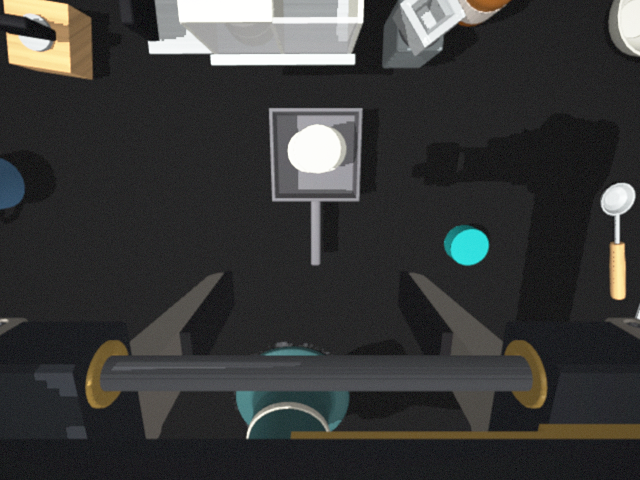

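View pics/s13.png

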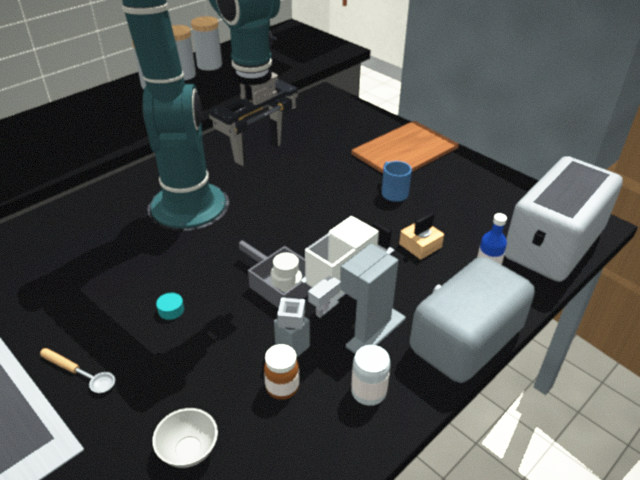

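The scoop is clear of the hopper, far edge at x≈0.507, with the three pucks stacked inside at (317,148) in the wrist view. The key is in its stand, and the mug, jar and bowl are where they were.

```bash
python3 - <<'E'
from h import *
print(workorder.finish_job()); print(env.sense()['t'])
E
```

```text
the job is handed in; nothing more can be done
None
the job is handed in; nothing more can be done
```

The job is done and handed in at about 113 s of the 210 s allowed: all three pucks are stacked in the scoop and slid clear of the hopper, the gate is closed and locked, the key is upright in its stand, and the mug, jar and bowl were not knocked; the reserve pucks should be in place (gate opened only about 84 mm), though I did not check them in a picture.

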